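# Clamp a well plate in the sealing press

## Task

A well plate lies ready in the small hand press on the bench. First swing the press's stabiliser leg outward until it clicks into its end detent and stays there; then flip the safety catch at the side of the lever fully over to the outside; only then pull the lever by its cross bar forward and down as far as it goes, so that the pad presses on the plate, and hold it there: the lever springs back, so the job ends with the gripper still holding the bar down. Leave the plate in its nest and do not disturb the bottle, the tip box or the petri dish.

Things in the scene. Friction and masses are not known exactly. Their poses are not given: they have to be found in the camera images.
- press: Grey hand press, fixed on the bench. Origin: centre of its underside; x points to its back, away from the robot, y to its left, z up (turned by at most about 15 degrees). Base 210 x 180 x 18 mm (x -100 to 110); a column at the back (x 60 to 95) carries a head (x -50 to 95, y -50 to 50, z 76 to 108 mm) over the plate.
- leg_hinge (a point): Point on the upright hinge axis of the stabiliser leg, at the press's front left corner: x -80, y 114 mm in the press's frame, z 20.
- leg (a joint): Stabiliser leg, rad: 0 folded (along the press's left side, pointing to its back (+x) and 25 degrees outward (+y)), grows as it swings outward and forward (anticlockwise from above) to its stop at 1.57. A sprung plunger resists from about 1.0 to 1.3 (up to 3 N at the post) and throws it back if let go there; past that it snaps on to the stop and stays.
- leg_post (a point): Point on the axis of the upright black round post at the leg's free end, 16 mm below its top. Post 16 mm thick, fixed to the leg, 100 mm from the hinge axis; its top is 64 mm above the bench. The leg below it is 18 mm wide, its upper face 20 mm above the bench, with a rubber foot 28 mm wide.
- catch_hinge (a point): Point on the catch's hinge axis, which runs along the press's x on a bracket at the right side of the head: y -90, z 108 mm in the press's frame, x -30 (below the tab).
- catch (a joint): Safety catch, rad: 0 to 0.15 shut (upright; its steel hook stands in front of the lever's right arm and blocks it, the lever then moves less than 0.2), grows as it flips outward to the press's right (-y), to its stop at 1.7 where it lies on its side. 80 g, slight friction; past about 0.5 its weight carries it on outward. Do not force the lever while it is shut.
- catch_tab (a point): Middle of the catch's black ribbed thumb tab, 70 mm from the hinge axis. Tab 30 mm wide (press x), 10 mm thick (y); upright when shut, then its top is 196 mm above the bench and this point 178 mm. On its left the space over the head (top at 108 mm) is free; the hook lies 46 mm behind it (+x).
- lever: The U-shaped lever: two steel arms and a cross bar. Origin: middle of the lever's pivot axis, which runs along the press's y: x 30, y 0, z 115 mm in the press's frame.
- lever_angle (a joint): Press lever, rad: 0 at rest (leaning 20 degrees to the back (+x) from upright), grows as it is pulled forward (-x, to the robot) and down to its stop at 1.48 (arms then 25 degrees above level, pointing forward). A spring returns it: about 4 N at the bar at first, about 8 N at the end.
- lever_bar (a point): The lever's round black cross bar, 16 mm thick, 124 mm long along the press's y, between two flat steel arms at y -62 and 62 mm. The point is the middle of the bar, 130 mm from the pivot axis (237 mm above the bench at lever 0, 170 mm at the stop).
- press_pad: Aluminium pad 82 x 122 x 8 mm under the head, driven down by the lever; origin: its middle. It meets the plate a little before the lever's stop and is sprung beyond that.
- well_plate: White 96-well plate, 86 (x of the press) x 128 x 15 mm, loose in the nest on the base between low corner guides; origin: centre of its underside, 18 mm above the bench.
- bottle: Reagent bottle with blue cap, 56 mm wide, 105 mm tall, to the right of the press, a bystander; origin: centre of its underside.
- tips: Tip box with blue rack, 130 x 98 x 87 mm, to the right of the press, a bystander; origin: centre of its underside.
- dish: Flat round petri dish, 59 mm wide, 15 mm high, behind and to the left of the press, a bystander; origin: centre of its underside.
There are look-alikes about, which are no part of the job. What is shaped like the well_plate but pink is not meant.

How it is judged (in metres and radians):
On the way, in this order (a step that is already met when the one before it is completed fails the run):
1. the stabiliser leg is swung out into its end detent (value of joint leg above 1.5 rad), for 0.2 s.
2. the safety catch is flipped fully over (value of joint catch above 1.3 rad), for 0.2 s.
3. the lever is pulled down by its bar and the pad presses on the plate (value of joint lever_angle above 1.33 rad and contact force between the fingers and lever above 2 N and contact force between press_pad and well_plate above 3 N), for 0.3 s.
At the end, for the whole second after the job is handed in: The gripper still holds the bar (more than 2 N) with the lever within 0.15 rad of its stop (joint above 1.33) and the pad pressing on the plate with more than 3 N; the leg is in its detent (above 1.5), the catch is over (above 1.3) and the plate lies within 10 mm of where it was (all of step 3 and value of joint leg above 1.5 rad and value of joint catch above 1.3 rad and distance of well_plate from where it was at the start of the episode below 0.01 m); the arm keeps its last pose, push and grip.
It fails at once if the lever is pulled while the leg is not out or the catch is shut (value of joint lever_angle above 0.3 rad and (value of joint leg below 1.3 rad or value of joint catch below 1 rad)).
It fails at once if the plate is pushed out of its nest (distance of well_plate from where it was at the start of the episode above 0.015 m).
It fails at once if the bottle is disturbed (distance of bottle from where it was at the start of the episode above 0.03 m).
It fails at once if the tip box is disturbed (distance of tips from where it was at the start of the episode above 0.03 m).
It fails at once if the petri dish is disturbed (distance of dish from where it was at the start of the episode above 0.03 m).
It also fails if it takes over 64 s, if anything falls off the work surface, if the arm or the gripper's body presses on something with over 40 N, if the wrist force passes 120 N, or if a joint passes its speed limit or range.

## Robot

A 6-joint arm with a two-finger parallel gripper is mounted at the origin on a cart in front of the work surface, level with it; the furniture and walls round the work are solid. World frame = base frame: x ahead of the robot, y to its left, z up, the work surface at z = 0. Lengths are in m, angles in degrees, forces in N, time in s.
With the tool pointing down it reaches from about 0.25 to 0.775 m from the base axis. Payload 8.9 kg.
Tool frame: the origin (TCP) lies at the very end of the fingers, on their centre line; the grasp point (between the pads) lies 19 mm behind it; z points along the fingers, y is the line along which they close (so a half turn about z gives the same grasp; the last joint's range is limited). The gripper opens to 85 mm and grips with 20 to 120 N. Pads are 22 mm wide; open, the fingers measure 114 mm over their backs; the gripper's body (76 mm by 85 mm) begins 54 mm behind the grasp point. The pads swing forward as they close: fully open they stand 13 mm farther back than shut.
Start: joints at [-75.189, 16.656, -8.789, 64.555, 0, 82.019], TCP at [0.203, -0.484, 0.231] pointing down, gripper open.
Joint ranges: [-144.48, 144.48], [-52.06, 99.96], [-74.48, 78.29], [-112.23, 115.85], [-86.99, 84.42], [-180, 180]. Speed limits (degrees/s): [127.2, 127.2, 159.86, 180, 180, 180].

## Interface

Orientations are given as [roll, pitch, yaw] about the fixed x, y, z axes, in that order (R = Rz(yaw) Ry(pitch) Rx(roll)).
In Python, from bench import status, capture, ctrl gives the robot as it stands.
- The arm moves only by the tool nudge_tcp, called after "Request:" by a JSON object that holds its "fn" and its "kwargs", one argument or row to a line. Schema: {"type":"object","properties":{"rows":{"type":"array","items":{"type":"object","properties":{"finger_gap":{"type":"number"},"trans":{"type":"array","items":{"type":"number"},"minItems":3,"maxItems":3},"turn":{"type":"number"}},"additionalProperties":false,"required":["finger_gap"]},"minItems":1,"maxItems":12},"squeeze":{"type":"number"},"only":{"type":"string"},"quiet":{"type":"boolean"},"lines":{"type":"string"}},"required":["rows"],"additionalProperties":false}. rows is a list of rows, 1 to 12 of them, each an object with the fields finger_gap (the finger opening in m), trans (a list: dx, dy, dz in m), turn (a turn about the tool's z in degrees); a field left out counts as zero (the opening has to be given); each row shifts and turns the commanded pose from where the row before left it, along the tool's axes as they then stand; what a row does not reach is not made up. A row lasts 1/12 s, in which the tool goes at most 0.0417 m and 7.16 degrees, less where a joint would pass 70% of its speed; a pose out of reach is approached as far as the arm can. The fingers move at their own pace and stop on an object; squeeze is the grip in N (left out, the last holds). Time passes only in rows, so rows that do not move let the fingers close. The tool returns the time, the measured TCP pose, the force, the opening and the grip force at its end. only (a regular expression) keeps the lines of the reply that match it, lines (a string "A,B") keeps lines A to B, and quiet returns only ok. Input that does not fit is refused with a message, and nothing moves.
- status.read_state(): the state, without advancing time (a new reading comes with each control period).
- capture(name): name is "scene" or "top" or "wrist"; returns a dict with "frame" (384x512x3 uint8, red, green, blue), "K" (3x3 intrinsics, pixels), "k1" (the pictures are not rectified: a ray, as slopes to the right and down, at radius r is drawn at 1 + k1 r^2 times it, then the intrinsics apply), "world_to_cam" (4x4, takes a point from world to camera coordinates). Camera axes: x right, y up, looking along -z (the intrinsics and any distortion apply to the point x, -y, -z); pixel columns grow to the right and rows downward; lengths in m; the calibration is good to about 2 mm. A picture is of the moment at which its call begins. There is no depth.
- ctrl.hand_in(): hands the job in; it is judged then, once.
The state is a dict: "time_s": time; "q": joint angles; "joint_vel": joint speeds; "joint_torque": joint torques, N m; "eef_pos": TCP position; "tcp_rot": TCP orientation; "contact_force": force on the tool from outside, world axes, zero at the start; "ft_torque": the same for the moment, N m; "gripper_width": finger opening in m; "gripper_force": force on a finger pad.
Only numpy, scipy, OpenCV 4.12 (cv2) and the standard library are available. Lean on these libraries where they do the work, as an engineer would, in place of code of your own. Each camera call takes 0.05 s, during which the arm holds its last target. There are 200 camera calls.

## Working session

There is one attempt and no reset: what is moved stays moved. The work goes in short steps, Python scripts to look and compute and a tool call to move; the robot and the scene stay as the last step left them, time stands still between calls to the robot, and variables do not carry over. Pictures are saved under pics/ and viewed, at most 10 in all, crops included, and the job is handed in when it is done.

```bash
ls; mkdir -p pics; cat > h.py <<'E'
import numpy as np, cv2
from bench import status, capture, ctrl
def shot(n,f):
    c=capture(n); cv2.imwrite(f'pics/{f}.png',cv2.cvtColor(c['frame'],cv2.COLOR_RGB2BGR)); np.save(f'pics/{f}.npy',c,allow_pickle=True); return c
def load(f): return np.load(f'pics/{f}.npy',allow_pickle=True).item()
def ray(c,u,v):
    K=c['K'];xd=np.array([(u-K[0,2])/K[0,0],(v-K[1,2])/K[1,1]]);x=xd.copy()
    for _ in range(20): x=xd/(1+c['k1']*(x@x))
    T=c['world_to_cam'];R=T[:3,:3];o=-R.T@T[:3,3];d=R.T@np.array([x[0],-x[1],-1]);return o,d/np.linalg.norm(d)
def onz(c,u,v,z):
    o,d=ray(c,u,v);return o+d*(z-o[2])/d[2]
def proj(c,p):
    q=c['world_to_cam'][:3,:3]@np.asarray(p)+c['world_to_cam'][:3,3];x=np.array([q[0],-q[1]])/-q[2];x=x*(1+c['k1']*(x@x));K=c['K']
    return np.array([x[0]*K[0,0]+K[0,2],x[1]*K[1,1]+K[1,2]])
E
python3 - <<'E'
from h import *
a=shot('scene','s0');b=shot('top','t0')
s=status.read_state();print(s['eef_pos'],s['tcp_rot'],s['time_s'])
for c in(a,b):print(c['K'],c['k1'],ray(c,256,192))
E
```

```text
pics
[ 0.20329073 -0.48363007  0.23081013] [-1.79935246e+02 -1.02423943e-02  2.27916290e+01] 0.1
[[455.32080953   0.         255.43516214]
 [  0.         455.32080953 197.22040631]
 [  0.           0.           1.        ]] 0.023192160968019775 (array([-0.1194646 ,  0.97352427,  0.90034234]), array([ 0.49444608, -0.71027607, -0.50102992]))
[[439.10393764   0.         258.68952843]
 [  0.         439.10393764 192.57019524]
 [  0.           0.           1.        ]] -0.08404493264257426 (array([ 0.37080263, -0.03939681,  1.66023132]), array([ 0.15022453,  0.01378389, -0.98855581]))
```

View pics/s0.png

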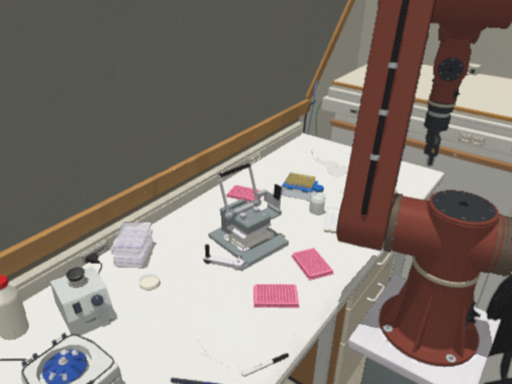

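View pics/t0.png

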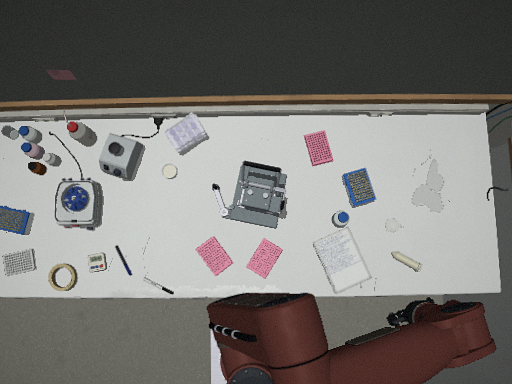

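The top view shows the press near (260,195), its leg post at (216,187), the lever bar at (262,165) and the catch tab near (290,180). The scene view shows the bar at (235,170), the post at (208,250) and the tab at (278,190). I'll zoom in on both.

```bash
python3 - <<'E'
from h import *
a=cv2.imread('pics/t0.png')[145:240,200:305];b=cv2.imread('pics/s0.png')[155:275,190:330]
A=cv2.resize(a,None,fx=5.5,fy=5.5,interpolation=cv2.INTER_CUBIC);B=cv2.resize(b,None,fx=5,fy=5,interpolation=cv2.INTER_CUBIC)
cv2.imwrite('pics/ta.png',A);cv2.imwrite('pics/sa.png',B)
E
```

```text
(no output)
```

View pics/ta.png

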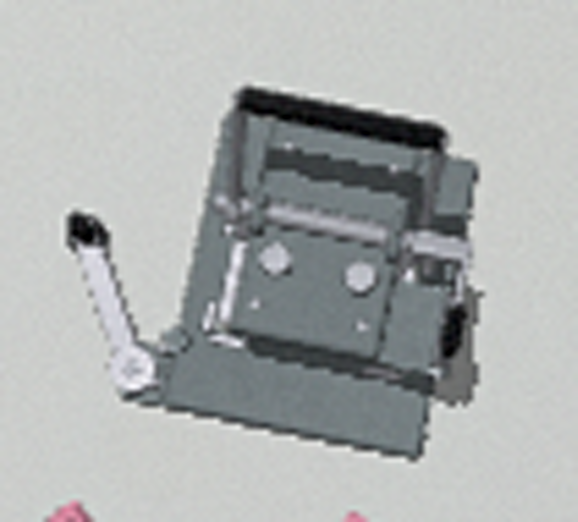

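View pics/sa.png

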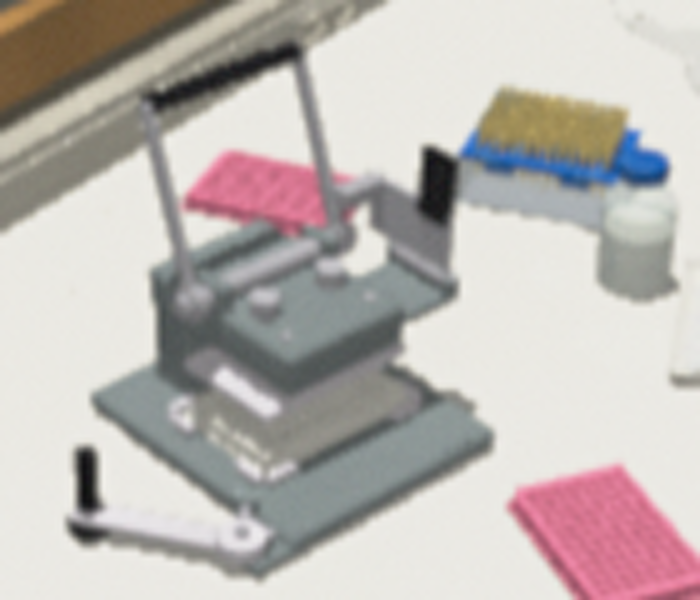

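The crops, mapped to full-image pixels, give:

| Point | Top view | Scene view |
|---|---|---|
| Bar left end | (243.6,162.6) | (220,175.4) |
| Bar right end | (280.5,169) | (250,164.6) |
| Leg hinge | (224,212) | (238.6,261.6) |
| Post top | (215.6,187) | (207,245) |
| Tab | (282.7,205) | (277.4,191.6) |

```bash
python3 - <<'E'
from h import *
a=load('s0');b=load('t0')
def tri(p,q):
    A=np.zeros((3,3));B=np.zeros(3);r=[ray(b,*p),ray(a,*q)]
    for o,d in r: M=np.eye(3)-np.outer(d,d);A+=M;B+=M@o
    x=np.linalg.solve(A,B);return x,max(np.linalg.norm(np.cross(x-o,d)) for o,d in r)
t=lambda u,v:(200+u/5.5,145+v/5.5)
s=lambda u,v:(190+u/5,155+v/5)
pts=dict(barL=(t(240,97),s(150,102),(.0745,.062,.237)),barR=(t(443,132),s(300,48),(.0745,-.062,.237)),hinge=(t(132,368),s(243,533),(-.08,.114,.025)),
 tab=(t(455,325),s(437,183),(-.03,-.09,.178)),corner=(t(418,458),s(258,575),None))
X=[];Y=[]
for k,(p,q,m) in pts.items():
    x,e=tri(p,q);print(k,x.round(4),'err',round(e,4))
    if m: w=onz(b,*p,m[2]);print('  on plane',w.round(4));X.append(m[:2]);Y.append(w[:2])
X=np.array(X);Y=np.array(Y);x0=X.mean(0);y0=Y.mean(0)
U,S,V=np.linalg.svd((X-x0).T@(Y-y0));R=V.T@U.T;th=np.arctan2(R[1,0],R[0,0]);o=y0-R@x0
print('yaw',np.degrees(th),'o',o,'res',((X@R.T+o)-Y).round(4).tolist())
np.save('press.npy',[o[0],o[1],th])
print('post',tri(t(76,222),s(86,452)),onz(b,*t(78,219),.064))
P=lambda x,y:R@[x,y]+o
h=P(-.08,.114)
for j in(0,1.57): ang=th+np.radians(25)+j;print('post@',j,h+.1*np.array([np.cos(ang),np.sin(ang)]))
print('front-right corner',P(-.1,-.09),onz(b,*t(418,458),.018),'bottle',onz(b,342,219,.1),'tips',onz(b,358,187,.087),'dish',onz(b,169.5,171,.015))
for n,p in dict(bar0=(.0745,0),pivot=(.03,0),barEnd=(.03-.13*np.cos(np.radians(25)),0),tab=(-.03,-.09)).items():print(n,P(*p))
E
```

```text
barL [0.6842 0.0193 0.2375] err 0.002
  on plane [0.686  0.0204 0.237 ]
barR [ 0.6607 -0.1033  0.2338] err 0.0033
  on plane [ 0.6629 -0.1014  0.237 ]
hinge [0.545  0.104  0.0208] err 0.0009
  on plane [0.5453 0.1041 0.025 ]
tab [ 0.5532 -0.1106  0.1665] err 0.0018
  on plane [ 0.5534 -0.1092  0.178 ]
corner [ 0.5541 -0.051  -0.125 ] err 0.0756
yaw -11.45624639447844 o [ 0.60116924 -0.02546763] res [[0.0005, 0.0001], [-0.0011, 0.0004], [0.0001, -0.0019], [0.0005, 0.0015]]
post (array([0.63989187, 0.13824281, 0.05969108]), np.float64(0.0010821702154390294)) [0.64211021 0.13703599 0.064     ]
post@ 0 [0.64262488 0.12556946]
post@ 1.57 [0.52206438 0.19938843]
front-right corner [ 0.48528581 -0.09381258] [ 0.48231675 -0.08987012  0.018     ] bottle [ 0.50671486 -0.32336647  0.1       ] tips [ 0.62369041 -0.38871427  0.087     ] dish [0.70647903 0.31485589 0.015     ]
bar0 [ 0.67418495 -0.04026479]
pivot [ 0.63057154 -0.03142622]
barEnd [ 0.5150989  -0.00802486]
tab [ 0.55389118 -0.10771594]
```

The fit residuals are under 2 mm and the yaw is -11.5°. The first move goes to a point in front of the leg, keeping clear of the press.

Request:
{"fn": "nudge_tcp", "kwargs": {
  "rows": [
    {"finger_gap": 0.045,"trans": [0.0264,-0.0309,0],"turn": 2.6},
    {"finger_gap": 0.045,"trans": [0.0264,-0.0309,0]},
    {"finger_gap": 0.045,"trans": [0.0264,-0.0309,0]},
    {"finger_gap": 0.045,"trans": [0.0264,-0.0309,0]},
    {"finger_gap": 0.045,"trans": [0.0264,-0.0309,0]},
    {"finger_gap": 0.045,"trans": [0.0264,-0.0309,0]},
    {"finger_gap": 0.045,"trans": [0.0264,-0.0309,0]},
    {"finger_gap": 0.045,"trans": [0.0264,-0.0309,0]},
    {"finger_gap": 0.045,"trans": [0.0264,-0.0309,0]},
    {"finger_gap": 0.045,"trans": [0.0264,-0.0309,0]},
    {"finger_gap": 0.045,"trans": [0.0264,-0.0309,0]},
    {"finger_gap": 0.045,"trans": [0.0264,-0.0309,0]}
  ],
  "squeeze": 40
}}

```text
time_s: 1.1
eef_pos: [0.371, -0.024, 0.2314]
tcp_rot: [180.0, -0.0, 20.2]
contact_force: [1.5, -0.9, -0.4]
gripper_width: 0.0451
gripper_force: 0.0
```

Request:
{"fn": "nudge_tcp", "kwargs": {
  "rows": [
    {"finger_gap": 0.045,"trans": [0.0264,-0.0309,0]},
    {"finger_gap": 0.045,"trans": [0.0264,-0.0309,0]},
    {"finger_gap": 0.045,"trans": [0,0,0.04]},
    {"finger_gap": 0.045,"trans": [0,0,0.04]},
    {"finger_gap": 0.045,"trans": [0,0,0.03]},
    {"finger_gap": 0.045},
    {"finger_gap": 0.045}
  ]
}}

```text
time_s: 1.68
eef_pos: [0.3979, 0.0503, 0.1208]
tcp_rot: [-179.9, 0.2, 20.2]
contact_force: [0.1, -0.5, 1.2]
gripper_width: 0.0446
gripper_force: 0.0
```

Request:
{"fn": "nudge_tcp", "kwargs": {
  "rows": [
    {"finger_gap": 0.045,"trans": [0.037,0,0]},
    {"finger_gap": 0.045,"trans": [0.037,0,0]},
    {"finger_gap": 0.045,"trans": [0.037,0,0]},
    {"finger_gap": 0.045,"trans": [0.037,0,0]},
    {"finger_gap": 0.045,"trans": [0.037,0,0]},
    {"finger_gap": 0.045,"trans": [0.037,0,0]},
    {"finger_gap": 0.045,"trans": [0.036,0.002,0]},
    {"finger_gap": 0.045,"trans": [0,0,0.015]},
    {"finger_gap": 0.045,"trans": [0,0,0.015]},
    {"finger_gap": 0.045},
    {"finger_gap": 0.045}
  ]
}}

```text
time_s: 2.6
eef_pos: [0.6423, 0.137, 0.0929]
tcp_rot: [180.0, -0.0, 20.2]
contact_force: [-0.3, -0.2, 0.7]
gripper_width: 0.0453
gripper_force: 0.0
```

```bash
python3 - <<'E'
from h import *
c=shot('wrist','w1');shot('scene','s1')
print(status.read_state()['eef_pos'],proj(c,[.641,.1375,.064]),proj(c,[.5454,.1023,.02]))
E
```

```text
[0.64286048 0.13712452 0.09361873] [255.05291964 236.88433523] [255.80353793 328.21750672]
```

View pics/w1.png

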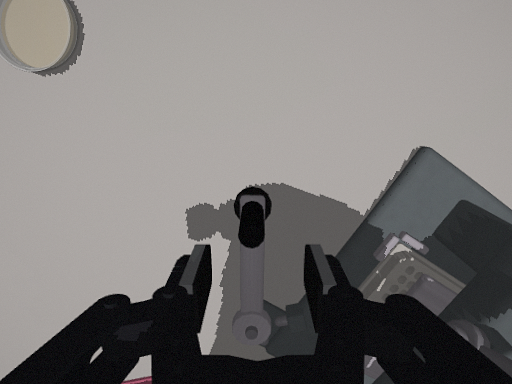

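The wrist view has the post top at (252,232), centred between the fingers, with the hinge at (251,328). I'll descend, narrow the fingers and sweep the arc.

Request:
{"fn": "nudge_tcp", "kwargs": {
  "rows": [
    {"finger_gap": 0.045,"trans": [0,0,0.03]},
    {"finger_gap": 0.045,"trans": [0,0,0.028]},
    {"finger_gap": 0.026,"turn": -3.5},
    {"finger_gap": 0.026},
    {"finger_gap": 0.026},
    {"finger_gap": 0.026}
  ]
}}

```text
time_s: 3.2
eef_pos: [0.6434, 0.1374, 0.0353]
tcp_rot: [179.9, -0.2, 23.6]
contact_force: [-0.1, 1.0, 0.5]
gripper_width: 0.0261
gripper_force: 0.0
```

Request:
{"fn": "nudge_tcp", "kwargs": {
  "rows": [
    {"finger_gap": 0.026,"trans": [0,-0.0122,0],"turn": -7},
    {"finger_gap": 0.026,"trans": [0,-0.0122,0],"turn": -7},
    {"finger_gap": 0.026,"trans": [0,-0.0122,0],"turn": -7},
    {"finger_gap": 0.026,"trans": [0,-0.0122,0],"turn": -7},
    {"finger_gap": 0.026,"trans": [0,-0.0122,0],"turn": -7},
    {"finger_gap": 0.026,"trans": [0,-0.0122,0],"turn": -7},
    {"finger_gap": 0.026,"trans": [0,-0.0122,0],"turn": -7},
    {"finger_gap": 0.026,"trans": [0,-0.0122,0],"turn": -7},
    {"finger_gap": 0.026,"trans": [0,-0.0122,0],"turn": -7},
    {"finger_gap": 0.026,"trans": [0,-0.0122,0],"turn": -7},
    {"finger_gap": 0.026,"trans": [0,-0.0122,0],"turn": -7},
    {"finger_gap": 0.026,"trans": [0,-0.0122,0],"turn": -5}
  ]
}}

```text
time_s: 4.2
eef_pos: [0.5244, 0.2003, 0.0349]
tcp_rot: [179.8, 0.0, 106.0]
contact_force: [0.1, 0.1, 0.2]
gripper_width: 0.0258
gripper_force: 0.0
```

Request:
{"fn": "nudge_tcp", "kwargs": {
  "rows": [
    {"finger_gap": 0.026,"trans": [0,-0.004,0]},
    {"finger_gap": 0.026},
    {"finger_gap": 0.026},
    {"finger_gap": 0.026},
    {"finger_gap": 0.026}
  ]
}}

```text
time_s: 4.62
eef_pos: [0.5206, 0.1986, 0.0334]
tcp_rot: [180.0, 0.0, 105.6]
contact_force: [-0.5, -0.7, 0.0]
gripper_width: 0.0259
gripper_force: 0.0
```

```bash
python3 - <<'E'
from h import *
shot('top','t2');shot('wrist','w2')
E
```

```text
(no output)
```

View pics/w2.png

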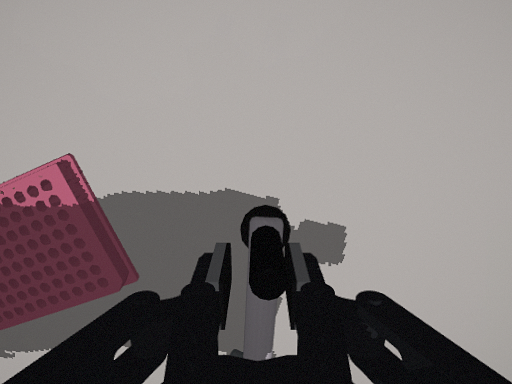

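The wrist view shows the post at (267,260) between the fingers, a little towards the trailing finger, with the leg swung out. I'll push on until the stop gives a reaction force.

Request:
{"fn": "nudge_tcp", "kwargs": {
  "rows": [
    {"finger_gap": 0.026,"trans": [0,-0.004,0]},
    {"finger_gap": 0.026},
    {"finger_gap": 0.026}
  ]
}}

```text
time_s: 4.97
eef_pos: [0.5193, 0.1983, 0.0339]
tcp_rot: [179.7, 0.0, 105.7]
contact_force: [10.5, 3.0, -6.7]
gripper_width: 0.026
gripper_force: 5.4
```

Request:
{"fn": "nudge_tcp", "kwargs": {
  "rows": [
    {"finger_gap": 0.026,"trans": [0,-0.003,0]},
    {"finger_gap": 0.026},
    {"finger_gap": 0.026}
  ]
}}

```text
time_s: 5.22
eef_pos: [0.5191, 0.1982, 0.0344]
tcp_rot: [179.4, -0.0, 105.6]
contact_force: [17.7, 5.1, -11.6]
gripper_width: 0.0258
gripper_force: 9.5
```

The reaction is 18 N at the stop, so the leg is in its detent. Next I back off, rise and go to the left of the tab.

Request:
{"fn": "nudge_tcp", "kwargs": {
  "rows": [
    {"finger_gap": 0.03,"trans": [0,0.007,0]},
    {"finger_gap": 0.03,"trans": [0,0,-0.02]},
    {"finger_gap": 0.03,"trans": [0,0,-0.04]},
    {"finger_gap": 0.03,"trans": [0,0,-0.04],"turn": 6.8},
    {"finger_gap": 0.03,"trans": [0,0,-0.04],"turn": 6.8},
    {"finger_gap": 0.03,"trans": [0,0,-0.04],"turn": 6.8},
    {"finger_gap": 0,"trans": [0,0,-0.04],"turn": 6.7},
    {"finger_gap": 0,"trans": [0,0,-0.04]},
    {"finger_gap": 0,"trans": [0,0,-0.01]},
    {"finger_gap": 0}
  ]
}}

```text
time_s: 6.05
eef_pos: [0.5215, 0.199, 0.3068]
tcp_rot: [179.7, -0.1, 78.6]
contact_force: [-0.2, -0.7, 0.1]
gripper_width: 0.0002
gripper_force: 0.0
```

Request:
{"fn": "nudge_tcp", "kwargs": {
  "rows": [
    {"finger_gap": 0,"trans": [-0.0369,0.0123,0]},
    {"finger_gap": 0,"trans": [-0.0369,0.0123,0]},
    {"finger_gap": 0,"trans": [-0.0369,0.0123,0]},
    {"finger_gap": 0,"trans": [-0.0369,0.0123,0]},
    {"finger_gap": 0,"trans": [-0.0369,0.0123,0]},
    {"finger_gap": 0,"trans": [-0.0369,0.0123,0]},
    {"finger_gap": 0,"trans": [-0.0369,0.0123,0]},
    {"finger_gap": 0},
    {"finger_gap": 0}
  ]
}}

```text
time_s: 6.8
eef_pos: [0.5526, -0.0735, 0.3013]
tcp_rot: [-179.8, -0.0, 78.4]
contact_force: [-0.3, 0.2, 0.2]
gripper_width: -0.0
gripper_force: 0.0
```

```bash
python3 - <<'E'
from h import *
t=shot('top','t3');w=shot('wrist','w3')
s=status.read_state();print(s['eef_pos'],s['tcp_rot'])
o0,o1,th=np.load('press.npy');R=np.array([[np.cos(th),-np.sin(th)],[np.sin(th),np.cos(th)]])
print('tcp press',R.T@(s['eef_pos'][:2]-[o0,o1]))
# post top in top view
for j in(0.1,1.3,1.57):
    h=R@[-.08,.114]+[o0,o1];a=th+np.radians(25)+j;print(j,proj(t,[*(h+.1*np.array([np.cos(a),np.sin(a)])),.064]))
print(proj(w,[*(R@[-.03,-.09]+[o0,o1]),.196]))
A=cv2.resize(t['frame'][140:245,190:320],None,fx=3,fy=3,interpolation=2)[:,:,::-1];B=w['frame'][:,:,::-1]
m=np.zeros((384,800,3),np.uint8);m[:315,:390]=A;m[:,400:]=cv2.resize(B,(400,384))[:384];cv2.imwrite('pics/m3.png',m)
E
```

```text
[ 0.5526188  -0.07116571  0.30205402] [-1.79870625e+02 -2.67681112e-02  7.85751367e+01]
tcp press [-0.03850663 -0.05443069]
0.1 [214.68633543 185.42845876]
1.3 [196.38761924 210.13392397]
1.57 [197.0572551 217.4082801]
[266.8145387  233.92022667]
```

View pics/m3.png

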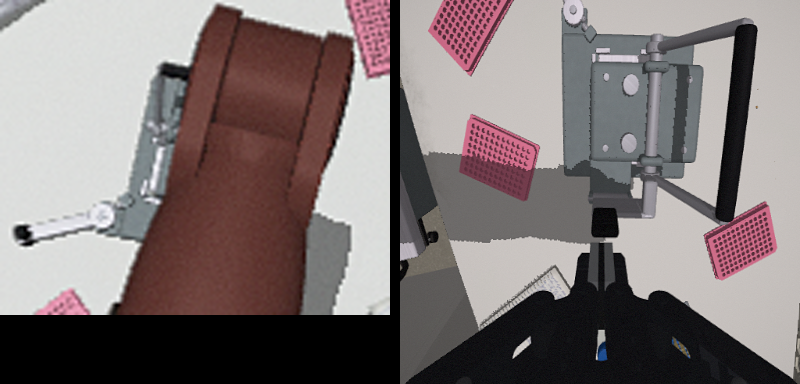

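The top crop shows the post at (22,235), i.e. full-image (197,218), which matches the detent position predicted at (197,217). The wrist half shows the tab at (605,222), i.e. full-image (262,222). I'll refine the tab position from this.

```bash
python3 - <<'E'
from h import *
w=load('w3');g=cv2.cvtColor(w['frame'],cv2.COLOR_RGB2GRAY)
o0,o1,th=np.load('press.npy');R=np.array([[np.cos(th),-np.sin(th)],[np.sin(th),np.cos(th)]])
m=(g<45).astype(np.uint8);m[:205]=0;m[246:]=0;m[:,:235]=0;m[:,290:]=0
n,l,st,ce=cv2.connectedComponentsWithStats(m);print(st[1:],ce[1:])
i=1+st[1:,4].argmax();x,y,W,H=st[i,:4]
for u,v in((x,y),(x+W,y),(x+W,y+H),(x,y+H)):print((u,v),R.T@(onz(w,u,v,.196)[:2]-[o0,o1]))
E
```

```text
[[245 208  35  29 931]
 [254 243   8   3  22]] [[261.69709989 222.41460795]
 [257.18181818 243.95454545]]
(np.int32(245), np.int32(208)) [-0.04791679 -0.06698918]
(np.int32(280), np.int32(208)) [-0.01945896 -0.06700422]
(np.int32(280), np.int32(237)) [-0.01892443 -0.09283258]
(np.int32(245), np.int32(237)) [-0.04825982 -0.09281784]
```

Request:
{"fn": "nudge_tcp", "kwargs": {
  "rows": [
    {"finger_gap": 0,"trans": [0,0.005,0.034]},
    {"finger_gap": 0,"trans": [0,0,0.034]},
    {"finger_gap": 0,"trans": [0,0,0.034]},
    {"finger_gap": 0,"trans": [0,0,0.034]},
    {"finger_gap": 0},
    {"finger_gap": 0}
  ]
}}

```text
time_s: 7.4
eef_pos: [0.5567, -0.071, 0.1664]
tcp_rot: [-179.8, -0.0, 78.7]
contact_force: [1.0, -0.9, 0.3]
gripper_width: -0.0003
gripper_force: 0.0
```

Request:
{"fn": "nudge_tcp", "kwargs": {
  "rows": [
    {"finger_gap": 0,"trans": [-0.008,0,0]},
    {"finger_gap": 0,"trans": [-0.008,0,0]},
    {"finger_gap": 0,"trans": [-0.008,0,0]},
    {"finger_gap": 0,"trans": [-0.008,0,0]},
    {"finger_gap": 0,"trans": [-0.008,0,0]},
    {"finger_gap": 0,"trans": [-0.008,0,0]},
    {"finger_gap": 0,"trans": [-0.008,0,0]},
    {"finger_gap": 0,"trans": [-0.008,0,0]},
    {"finger_gap": 0,"trans": [-0.008,0,0]},
    {"finger_gap": 0,"trans": [-0.008,0,0]},
    {"finger_gap": 0},
    {"finger_gap": 0}
  ]
}}

```text
time_s: 8.4
eef_pos: [0.5422, -0.1514, 0.1672]
tcp_rot: [-180.0, -0.0, 78.5]
contact_force: [-1.7, 0.1, 0.9]
gripper_width: 0.0
gripper_force: 0.0
```

Request:
{"fn": "nudge_tcp", "kwargs": {
  "rows": [
    {"finger_gap": 0,"trans": [0.02,0,-0.02]},
    {"finger_gap": 0,"trans": [0.02,0,-0.03]},
    {"finger_gap": 0,"trans": [0.02,0,-0.04]},
    {"finger_gap": 0,"trans": [0.03,0,-0.04]},
    {"finger_gap": 0,"trans": [0.03,0,-0.02]},
    {"finger_gap": 0,"trans": [0.02,0,0]},
    {"finger_gap": 0},
    {"finger_gap": 0}
  ]
}}

```text
time_s: 9.07
eef_pos: [0.5688, -0.0187, 0.3079]
tcp_rot: [180.0, 0.0, 78.7]
contact_force: [-0.6, 0.2, -0.1]
gripper_width: -0.0001
gripper_force: 0.0
```

```bash
python3 - <<'E'
from h import *
w=shot('wrist','w4');s=shot('scene','s4')
B=w['frame'];S=cv2.resize(s['frame'][140:284,190:340],None,fx=2.66,fy=2.66,interpolation=2)
m=np.zeros((384,800,3),np.uint8);m[:S.shape[0],:S.shape[1]]=S[:384,:];m[:,400:]=cv2.resize(B,(400,384));cv2.imwrite('pics/m4.png',m[:,:,::-1])
E
```

```text
(no output)
```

View pics/m4.png

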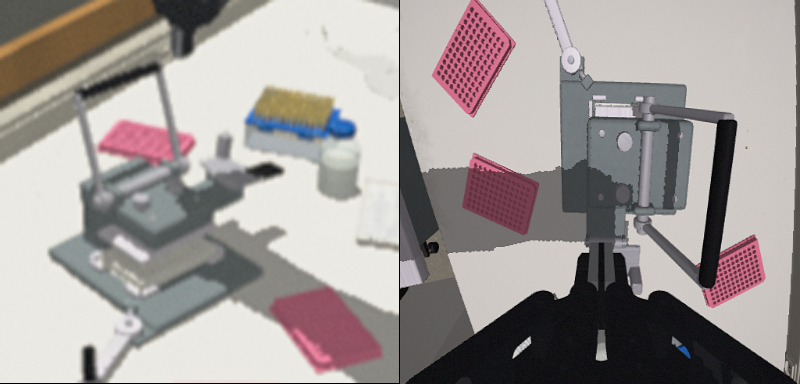

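The scene half shows the tab at (265,172) lying on its side, so the catch is fully over. The wrist half shows the bar from (727,120) to (708,285). I'll measure the bar at z = 0.237.

```bash
python3 - <<'E'
from h import *
w=load('w4');g=cv2.cvtColor(w['frame'],cv2.COLOR_RGB2GRAY)
o0,o1,th=np.load('press.npy');R=np.array([[np.cos(th),-np.sin(th)],[np.sin(th),np.cos(th)]])
m=(g<45).astype(np.uint8);m[285:]=0;m[:,:380]=0;m[:,440:]=0
n,l,st,ce=cv2.connectedComponentsWithStats(m);i=1+st[1:,4].argmax();print(st[i])
ys,xs=np.where(l==i)
E=[]
for v in(ys.min(),ys.max()):
    u=xs[abs(ys-v)<12].mean();p=onz(w,u,v,.237);E.append(p);print((u,v),p,'press',R.T@(p[:2]-[o0,o1]))
d=E[0]-E[1];print('len',np.linalg.norm(d),'dir yaw',np.degrees(np.arctan2(d[1],d[0])),'mid',(E[0]+E[1])/2)
s=status.read_state();p=s['eef_pos'];yaw=np.radians(s['tcp_rot'][2]);D=((E[0]+E[1])/2-p)
print(p,'tool d',D[0]*np.cos(yaw)+D[1]*np.sin(yaw),D[0]*np.sin(yaw)-D[1]*np.cos(yaw))
E
```

```text
[ 382  120   49  165 3864]
(np.float64(417.87118644067795), np.int64(120)) [0.68514895 0.02132672 0.237     ] press [0.07301228 0.06254206]
(np.float64(393.003937007874), np.int64(284)) [ 0.66028896 -0.0999135   0.237     ] press [ 0.07272826 -0.06122032]
len 0.12376271061370116 dir yaw 78.4122667301916 mid [ 0.67271895 -0.03929339  0.237     ]
[ 0.56829988 -0.02016128  0.30728799] tool d 0.0018720374436795133 0.10614083207908985
```

Request:
{"fn": "nudge_tcp", "kwargs": {
  "rows": [
    {"finger_gap": 0.06,"trans": [0.002,0.036,0]},
    {"finger_gap": 0.06,"trans": [0,0.035,0]},
    {"finger_gap": 0.06,"trans": [0,0.035,0]},
    {"finger_gap": 0.06},
    {"finger_gap": 0.06},
    {"finger_gap": 0.06,"trans": [0,0,0.03]},
    {"finger_gap": 0.06,"trans": [0,0,0.03]},
    {"finger_gap": 0.06,"trans": [0,0,0.03]},
    {"finger_gap": 0.06},
    {"finger_gap": 0.06}
  ],
  "squeeze": 60
}}

```text
time_s: 10.0
eef_pos: [0.671, -0.0392, 0.2177]
tcp_rot: [-179.8, 0.0, 78.6]
contact_force: [0.3, 0.3, 1.3]
gripper_width: 0.0599
gripper_force: 0.0
```

Request:
{"fn": "nudge_tcp", "kwargs": {
  "rows": [
    {"finger_gap": 0},
    {"finger_gap": 0},
    {"finger_gap": 0},
    {"finger_gap": 0},
    {"finger_gap": 0},
    {"finger_gap": 0}
  ],
  "squeeze": 60
}}

```text
time_s: 10.5
eef_pos: [0.672, -0.0388, 0.2201]
tcp_rot: [-180.0, 0.0, 78.6]
contact_force: [-10.4, -0.1, 11.8]
gripper_width: 0.0139
gripper_force: 58.4
```

Request:
{"fn": "nudge_tcp", "kwargs": {
  "rows": [
    {"finger_gap": 0,"trans": [0,-0.0093,-0.0026]},
    {"finger_gap": 0,"trans": [0,-0.0093,-0.0026]},
    {"finger_gap": 0},
    {"finger_gap": 0}
  ]
}}

```text
time_s: 10.83
eef_pos: [0.657, -0.0355, 0.2255]
tcp_rot: [179.7, -0.0, 78.6]
contact_force: [6.1, 0.3, 6.2]
gripper_width: 0.0141
gripper_force: 61.2
```

```bash
python3 - <<'E'
from h import *
w=shot('wrist','w5');s=shot('scene','s5')
B=w['frame'];S=cv2.resize(s['frame'][110:254,190:340],None,fx=2.66,fy=2.66,interpolation=2)
m=np.zeros((384,800,3),np.uint8);m[:S.shape[0],:S.shape[1]]=S[:384,:];m[:,400:]=cv2.resize(B,(400,384));cv2.imwrite('pics/m5.png',m[:,:,::-1])
E
```

```text
(no output)
```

View pics/m5.png

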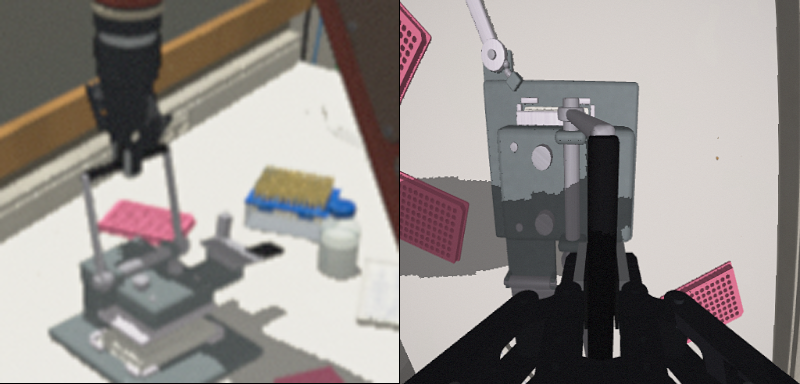

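The wrist half shows the bar at (603,250), held well inside the fingers. The scene half shows the lever following. I'll go on along the arc.

Request:
{"fn": "nudge_tcp", "kwargs": {
  "rows": [
    {"finger_gap": 0,"trans": [0,-0.0191,-0.0024]},
    {"finger_gap": 0,"trans": [0,-0.0193,0.0004]},
    {"finger_gap": 0,"trans": [0,-0.0190,0.0033]},
    {"finger_gap": 0,"trans": [0,-0.0183,0.0060]},
    {"finger_gap": 0},
    {"finger_gap": 0}
  ]
}}

```text
time_s: 11.43
eef_pos: [0.5816, -0.0192, 0.2183]
tcp_rot: [179.8, -0.1, 78.6]
contact_force: [-0.2, 5.3, 13.2]
gripper_width: 0.014
gripper_force: 64.6
```

Request:
{"fn": "nudge_tcp", "kwargs": {
  "rows": [
    {"finger_gap": 0,"trans": [0,-0.0172,0.0087]},
    {"finger_gap": 0,"trans": [0,-0.0157,0.0111]},
    {"finger_gap": 0,"trans": [0,-0.0139,0.0133]},
    {"finger_gap": 0},
    {"finger_gap": 0}
  ]
}}

```text
time_s: 11.85
eef_pos: [0.5351, -0.0093, 0.1835]
tcp_rot: [179.9, -0.2, 78.7]
contact_force: [1.0, 9.2, 4.0]
gripper_width: 0.0139
gripper_force: 68.1
```

Request:
{"fn": "nudge_tcp", "kwargs": {
  "rows": [
    {"finger_gap": 0,"trans": [0.001,-0.0118,0.0152]},
    {"finger_gap": 0,"trans": [0,-0.0094,0.0168]},
    {"finger_gap": 0},
    {"finger_gap": 0},
    {"finger_gap": 0}
  ]
}}

```text
time_s: 12.27
eef_pos: [0.5147, -0.0049, 0.1516]
tcp_rot: [180.0, -0.1, 78.6]
contact_force: [0.4, 5.3, 6.4]
gripper_width: 0.014
gripper_force: 72.0
```

```bash
python3 - <<'E'
from h import *
o0,o1,th=np.load('press.npy');R=np.array([[np.cos(th),-np.sin(th)],[np.sin(th),np.cos(th)]])
s=status.read_state();p=s['eef_pos'];q=R.T@(p[:2]-[o0,o1]);print(q,p[2]+.018,np.radians(20)+np.arctan2(.03-q[0],p[2]+.018-.115),np.hypot(.03-q[0],p[2]+.018-.115))
E
```

```text
[-0.08880361  0.00294383] 0.1696207555644046 1.4889242757571943 0.13075827129062945
```

Request:
{"fn": "nudge_tcp", "kwargs": {
  "rows": [
    {"finger_gap": 0,"trans": [0,-0.001,0.003]},
    {"finger_gap": 0,"trans": [0,0,0.002]},
    {"finger_gap": 0},
    {"finger_gap": 0},
    {"finger_gap": 0},
    {"finger_gap": 0}
  ],
  "squeeze": 80
}}

```text
time_s: 12.77
eef_pos: [0.5128, -0.0045, 0.1473]
tcp_rot: [-180.0, -0.1, 78.6]
contact_force: [-8.3, 7.5, 18.9]
gripper_width: 0.0139
gripper_force: 78.5
```

```bash
python3 - <<'E'
from h import *
w=shot('top','t6');s=shot('scene','s6')
T=cv2.resize(w['frame'][140:245,190:320],None,fx=3,fy=3,interpolation=2);S=cv2.resize(s['frame'][110:254,190:340],None,fx=2.66,fy=2.66,interpolation=2)
m=np.zeros((384,800,3),np.uint8);m[:S.shape[0],:S.shape[1]]=S[:384,:];m[:315,405:795]=T;cv2.imwrite('pics/m6.png',m[:,:,::-1])
E
```

```text
(no output)
```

View pics/m6.png

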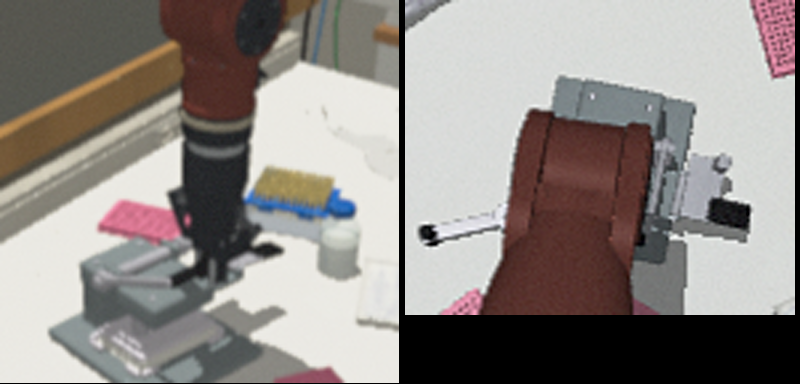

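The scene half shows the lever down with the gripper on its bar near (195,275) and the pad on the plate. The top half shows the leg out, with its post at (428,235), and the catch over, with its tab at (728,212). The reaction force shows the lever is against its stop, so I'm handing in.

Request:
{"fn": "nudge_tcp", "kwargs": {
  "rows": [
    {"finger_gap": 0},
    {"finger_gap": 0},
    {"finger_gap": 0},
    {"finger_gap": 0}
  ]
}}

```text
time_s: 13.2
eef_pos: [0.5128, -0.0045, 0.1473]
tcp_rot: [-180.0, -0.1, 78.6]
contact_force: [-8.2, 7.4, 19.8]
gripper_width: 0.0138
gripper_force: 78.5
```

```bash
python3 -c "
from bench import ctrl;print(ctrl.hand_in())"
```

```text
the job is handed in; nothing more can be done
None
```

I handed the job in at 13.2 s with the leg in its detent, the catch flipped over, and the gripper holding the lever down at its stop with the pad on the plate; the hand-in call returned no verdict.

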